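# Pin the rotating platform

## Task

Lock the rotating platform: draw its locking pin from the wooden accessory block, put it through the bush near the disc's rim and, with the tip resting on the flange hidden underneath, turn the disc until the pin drops into one of the flange's holes; then press it fully home, collar down on the bush, and let go. Feel for the hole with a light hand: never load the pin against the flange with more than 30 N, pressing or turning. Leave everything else where it is.

Things in the scene. Friction and masses are not known exactly. Their poses are not given: they have to be found in the camera images.
- pin_knob (a point): Locking pin, bare steel, 84 mm long, about 85 g, upright in any of the block's four holes. From the top: knurled round knob (19 mm diameter, 45 mm tall), collar (25 mm diameter, 5 mm thick), plain round shank (10 mm diameter, 34 mm long). This point is on its axis at the knob's mid-height, 22.5 mm below its top, 27.5 mm above the collar's underside, 61.5 mm above the tip. z is up along the pin.
- pin_collar (a point): Centre of the underside of the locking pin's collar, on the pin's axis, 34 mm above the tip. In the block, the collar rests on the block's top.
- pin_tip (a point): Centre of the lower end of the locking pin's shank, which is chamfered 2 mm all round.
- bush (a point): Centre of the top face of the steel bush in the disc; it turns with the disc. A raised ring 27 mm in diameter, its top 4 mm above the disc's face, 95 mm from the disc's axis (which lies along this frame's +x; z is up). Its vertical bore, 11.5 mm in diameter, goes right through, 14 mm in all, countersunk to 17.5 mm at the top. The pin slides freely in it.
- flange_top (a point): On the disc's axis, at the flat top of the fixed dark steel flange (224 mm diameter) under the disc, 18 mm below the bush's top. It has 12 blind holes, 12 mm wide, 20 mm deep, every 30 degrees at 95 mm radius, hidden by the disc; where they start is unknown, but none is under the bush at the start. Tip on the flange: collar 16 mm above the bush. Pin home: collar on the bush, tip 16 mm down a hole.
- spindle (a point): On the vertical axis of the disc, level with the bush's top (98 mm above the bench). Aluminium disc, 260 mm diameter, 10 mm thick, face 94 mm above the bench; on it a dark steel ring (124 mm diameter, 22 mm high) and a spindle nut 30 mm high. The disc turns freely, either way, no limit, drag about 0.6 N at the bush, and stays where left. Its grey base, legs 145 mm from the axis, is fixed.
- block: Wooden accessory block, 70 x 258 x 50 mm, fixed; origin at the centre of its underside, y along its length, z up. Four vertical holes, 12 mm wide, 40 mm deep, 64 mm apart in a row along its middle, with a part standing in each.
- wing_screw_mid (a point): A wing screw, 64 mm long, standing in the block with its flat wings up (not the pin; to be left alone). The point is on its axis, 34 mm above its foot.
- pulley_mid (a point): A small pulley in a fork on a stem, 87 mm tall over all, standing in the block (to be left alone). The point is on its stem's axis, 45 mm above its foot.
- rod_mid (a point): A plain steel rod, 10 mm in diameter and 120 mm long, standing in the block and reaching 80 mm above it (to be left alone). The point is at its middle.
- beaker: Glass beaker, 68 mm in diameter, 92 mm high, open top (to be left alone). Origin at the centre of its underside.
- petri_dish: Covered glass Petri dish, 95 mm in diameter, 16 mm high (to be left alone). Origin at the centre of its underside.
- slide_box: White plastic box for microscope slides, 86 x 176 x 34 mm (to be left alone). Origin at the centre of its underside.
- weights: Stack of brass slotted weights, 52 mm in diameter, 37 mm high (to be left alone). Origin at the centre of its underside.
- stopwatch: Black stopwatch lying flat, 58 mm in diameter, 15 mm high (to be left alone). Origin at the centre of its underside.
- screwdriver: Screwdriver with a black handle, 190 mm long, lying on the bench (to be left alone). Origin under the tool, x along it.

How it is judged:
On the way, in this order (a step that is already met when the one before it is completed fails the run):
1. the pin is drawn right out of the block (height (world z) of pin_collar above 0.1 m), for 0.1 s.
2. the pin stands through the bush with its tip on the flange (horizontal distance between pin_collar and bush below 0.006 m and distance between pin_collar and bush below 0.024 m and contact force between pin and flange above 0.3 N), for 0.1 s.
At the end, for the whole second after the job is handed in: The pin is home through the bush in a hole of the flange: the underside of its collar is within 4 mm of the bush's top face, the pin is upright within 5 degrees, released and at rest. Nothing else has been disturbed (distance between pin_collar and bush below 0.004 m and angle between the z axis of pin_knob and the z axis of bush, either way round below 0.09 rad and linear speed of pin below 0.02 m/s); the robot touches nothing.
It fails at once if the pin is pressed or pushed against the flange with more than 30 N (contact force between pin and flange above 30 N).
It fails at once if another part in the block (wing screw, pulley, rod) is moved by more than 20 mm (distance of any of wing_screw_mid, pulley_mid, rod_mid from where it was at the start of the episode above 0.02 m).
It fails at once if another thing on the bench (beaker, Petri dish, slide box, weights, stopwatch, screwdriver) is moved by more than 20 mm (distance of any of beaker, petri_dish, slide_box, weights, stopwatch, screwdriver from where it was at the start of the episode above 0.02 m).
It also fails if it takes over 54 s, if anything falls off the work surface, if the arm or the gripper's body presses on something with over 40 N, if the wrist force passes 120 N, or if a joint passes its speed limit or range.

## Robot

A 6-joint arm with a two-finger parallel gripper is mounted at the origin on the work surface. World frame = base frame: x ahead of the robot, y to its left, z up, the work surface at z = 0. Lengths are in m, angles in rad, forces in N, time in s.
With the tool pointing down it reaches from about 0.275 to 0.875 m from the base axis. Payload 12.5 kg.
Tool frame: the origin (TCP) lies at the very end of the fingers, on their centre line; the grasp point (between the pads) lies 19 mm behind it; x points along the fingers, y is the direction in which the jaws open and shut, and the axes are right-handed (so a half turn about x gives the same grasp; the last joint's range is limited). The gripper opens to 85 mm and grips with 20 to 120 N. Pads are 22 mm wide; open, the fingers measure 114 mm over their backs; the gripper's body (76 mm by 85 mm) begins 54 mm behind the grasp point. The pads swing forward as they close: fully open they stand 13 mm farther back than shut.
Start: joints at [-1.272, 0.351, 1.652, -0, 1.139, -0.085], TCP at [0.206, -0.51, 0.231] pointing down, gripper open.
Joint ranges: [-2.75, 2.75], [-0.79, 2.1], [0.01, 2.65], [-1.57, 4.71], [0.07, 3.14], [-2.87, 2.87]. Speed limits (rad/s): [2.22, 2.22, 2.79, 3.14, 3.14, 3.14].

## Interface

Orientations are given as a 3x3 rotation matrix whose columns are the frame's x, y, z axes.
In Python, from bench import manip gives the robot as it stands. Calls block until the motion is done:
- manip.move_ptp(position, orientation): joint-space move of the TCP to a pose.
- manip.move_l(position, attitude=None, max_speed=0.15): straight line of the TCP; attitude=None keeps the orientation; max_speed is the mean speed in m/s.
- manip.move_j(angles): joint-space move.
- manip.set_gripper(opening, effort=None): opening from 0.0 (shut) to 1.0 (fully open); effort is the grip in N (None keeps the last); returns when the fingers have stopped.
- manip.dwell(seconds).
- manip.inverse_kinematics(position, orientation): joint angles nearest the present ones, or None.
- manip.grab_frame(name): name is "side" or "top" or "wrist"; returns (picture, depth): 480x640x3 uint8, red, green, blue; 480x640 float32, m along the optical axis (not along the pixel's ray), 0 where there is no reading.
- manip.get_calibration(name): a dict with "camera_matrix" (3x3 intrinsics, pixels), "k1" (the pictures are not rectified: a ray, as slopes to the right and down, at radius r is drawn at 1 + k1 r^2 times it, then the intrinsics apply), "R" (3x3) and "t" (3): a world point X has camera coordinates R X + t. Camera axes: x right, y down, z forward; pixel columns grow to the right and rows downward; lengths in m; the calibration is good to about 2 mm. A picture is of the moment at which its call begins: read the wrist's pose just before it. get_calibration takes no time and is no camera call; for the wrist camera it gives the pose at the moment of the call.
A pose or a line that the arm cannot do raises manip.Unreachable and nothing moves.
- manip.sign_off(): hands the job in, once; it reports no verdict.
Trained networks look in the newest picture that a camera, given by its name, has taken for a name from the list of things; names that differ only in an ending like _2 or _b are one class to them, and where a whole thing is asked for, a point or a joint stands for the part that bears it (a point fixed in the world has none). Each returns a list of dicts, best first, with "confidence" (0 to 1); they miss things now and then, are a little off and sometimes report something else, mostly with a low value. They report only what shows in the picture. A call takes as long as a camera call.
- manip.look_for(camera, name): "at" ([x, y, z] in m, in world coordinates, good to about 4 mm: the middle of the surface that is visible of it).
Readings, each from a call of its own:
- manip.current_time(): time.
- manip.current_qpos(): joint angles.
- manip.current_joint_vel(): joint speeds.
- manip.current_joint_torque(): joint torques, N m.
- manip.current_ee_pos(): TCP position.
- manip.current_tcp_rot(): TCP orientation.
- manip.current_force(): force on the tool from outside, world axes, zero at the start.
- manip.current_ft_torque(): the same for the moment, N m.
- manip.current_grip_width(): opening from 0.0 (shut) to 1.0 (fully open).
Only numpy, scipy, OpenCV 4.12 (cv2) and the standard library are available. Lean on these libraries where they do the work, as an engineer would, in place of code of your own. Each camera call takes 0.05 s, during which the arm holds its last target.

## Working session

There is one attempt and no reset: what is moved stays moved. The work goes in short steps, each a Python script; the robot and the scene stay as the last script left them, time stands still between calls to the robot, and variables do not carry over. Pictures are saved under pics/ and viewed, and the job is handed in when it is done.

```bash
mkdir -p pics; ls
cat > h.py <<'E'
import numpy as np, cv2
from bench import manip as m
def save(n,f):
    p,d=m.grab_frame(n); cv2.imwrite(f'pics/{f}.png',p[:,:,::-1]); np.save(f'pics/{f}_d.npy',d); return p,d
def px2w(cal,u,v,z):
    K=np.array(cal['camera_matrix'],float);k=cal['k1']
    x=(u-K[0,2])/K[0,0];y=(v-K[1,2])/K[1,1]
    a,b=x,y
    for _ in range(20):
        s=1+k*(a*a+b*b);a,b=x/s,y/s
    return np.array(cal['R']).T@(np.array([a*z,b*z,z])-np.array(cal['t']))
def w2px(cal,X):
    c=np.array(cal['R'])@np.array(X)+np.array(cal['t']);a,b=c[0]/c[2],c[1]/c[2];s=1+cal['k1']*(a*a+b*b)
    K=np.array(cal['camera_matrix']);return K[0,0]*a*s+K[0,2],K[1,1]*b*s+K[1,2],c[2]
E
python3 - <<'E'
from h import *
for c in ['side','top','wrist']:
    save(c,c+'0'); k=m.get_calibration(c); print(c,np.round(-np.array(k['R']).T@np.array(k['t']),3),k['k1'],k['camera_matrix'])
    for n in ['pin_knob','pin_collar','bush','spindle','block','wing_screw_mid','pulley_mid','rod_mid']:
        r=m.look_for(c,n); print(n,[(np.round(q['at'],3).tolist(),round(q['confidence'],2)) for q in r[:3]])
print(m.current_time(),m.current_force(),m.current_tcp_rot())
E
```

```text
pics
side [0.351 0.986 0.825] -0.11852381783222697 [[499.39363427   0.         324.63943283]
 [  0.         499.39363427 241.64577727]
 [  0.           0.           1.        ]]
pin_knob [([0.552, 0.205, 0.077], 0.66)]
pin_collar [([0.551, 0.202, 0.082], 0.61)]
bush [([0.516, -0.225, 0.095], 0.62)]
spindle [([0.516, -0.219, 0.09], 0.61)]
block [([0.551, 0.226, 0.052], 0.7), ([0.722, -0.001, 0.063], 0.38), ([0.588, 0.478, 0.017], 0.38)]
wing_screw_mid []
pulley_mid [([0.572, 0.078, 0.089], 0.51)]
rod_mid [([0.553, 0.205, 0.079], 0.62), ([0.561, 0.135, 0.095], 0.47)]
top [ 0.283 -0.021  1.513] -0.0215335907218918 [[454.27586424   0.         315.21518227]
 [  0.         454.27586424 234.42364414]
 [  0.           0.           1.        ]]
pin_knob [([0.552, 0.192, 0.097], 0.47)]
pin_collar []
bush [([0.516, -0.248, 0.092], 0.74)]
spindle [([0.519, -0.249, 0.092], 0.73)]
block [([0.549, 0.17, 0.05], 0.76)]
wing_screw_mid [([0.741, -0.02, 0.047], 0.75), ([0.542, 0.263, 0.078], 0.56)]
pulley_mid [([0.568, 0.067, 0.097], 0.53), ([0.561, -0.498, 0.014], 0.53)]
rod_mid []
wrist [ 0.283 -0.478  0.375] 0.01980111563125358 [[418.79912847   0.         322.58652263]
 [  0.         418.79912847 238.70631319]
 [  0.           0.           1.        ]]
pin_knob []
pin_collar []
bush []
spindle []
block []
wing_screw_mid []
pulley_mid []
rod_mid []
1.35 [-0.2190838   0.07508457  0.25035763] [[-1.09907856e-05  3.74441016e-01 -9.27250735e-01]
 [-2.08415088e-05 -9.27250735e-01 -3.74441016e-01]
 [-1.00000000e+00  1.52099034e-05  1.79951298e-05]]
```

View pics/side0.png

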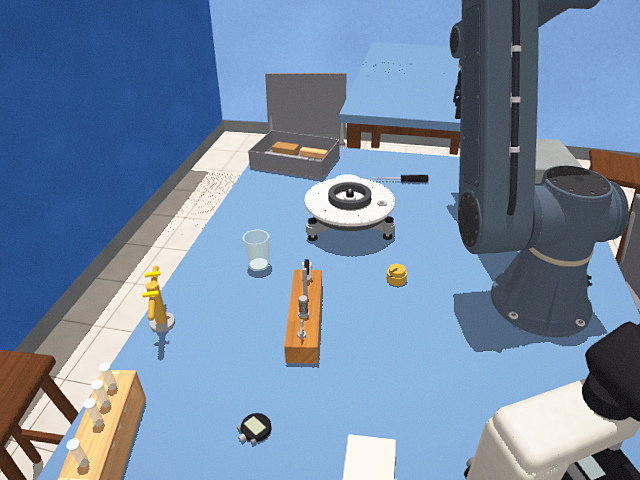

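View pics/top0.png

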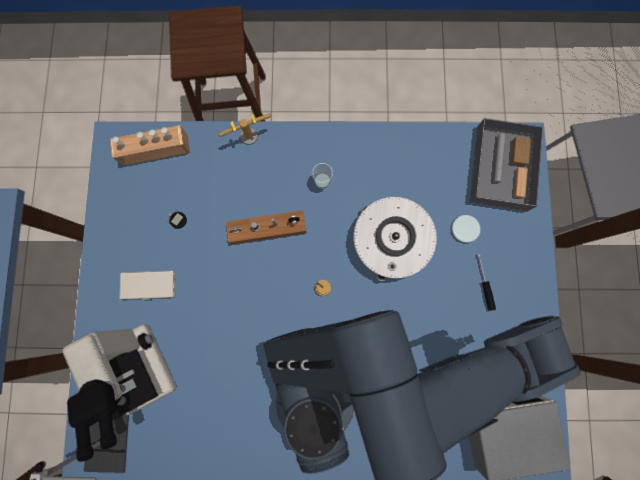

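The side view shows the disc around (350,200) with the bush near (382,204), and the block near (305,315). In the top view the disc is at (395,237), the bush at (392,267) and the block at (266,226). I'll enlarge both.

Run:
```python
from h import *
a=cv2.imread('pics/top0.png');s=cv2.imread('pics/side0.png')
A=cv2.resize(a[195:255,215:315],(800,480),interpolation=cv2.INTER_CUBIC);cv2.imwrite('pics/c1.png',A)
A=cv2.resize(s[250:370,270:340],(350,600),interpolation=cv2.INTER_CUBIC)
B=cv2.resize(a[190:285,345:445],(600,570),interpolation=cv2.INTER_CUBIC);cv2.imwrite('pics/c2.png',A);cv2.imwrite('pics/c3.png',B)
d=np.load('pics/top0_d.npy');c=m.get_calibration('top')
for u,v in [(395,236),(392,267),(395,225),(420,237),(236,230),(254,226),(274,223),(293,219)]: print(u,v,np.round(px2w(c,u,v,d[v,u]),3))
```

```text
395 236 [ 0.519 -0.246  0.12 ]
392 267 [ 0.426 -0.24   0.082]
395 225 [ 0.557 -0.25   0.101]
420 237 [ 0.52  -0.329  0.094]
236 230 [0.544 0.26  0.069]
254 226 [0.551 0.197 0.102]
274 223 [0.562 0.134 0.1  ]
293 219 [0.574 0.073 0.105]
```

View pics/c1.png

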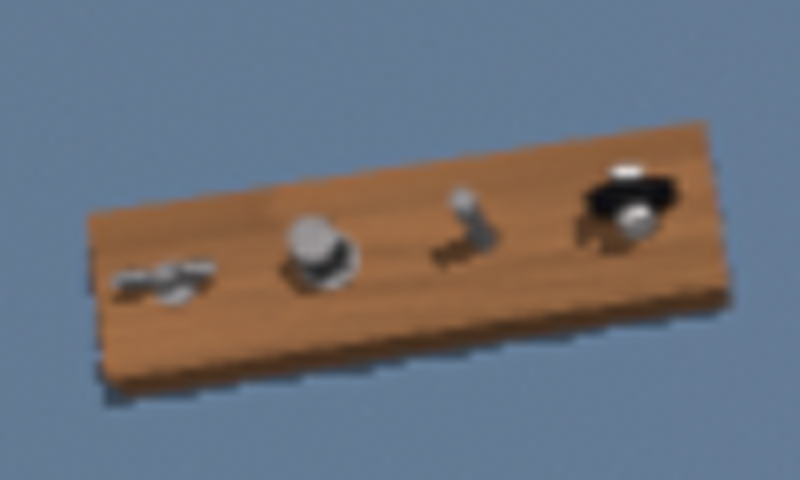

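View pics/c2.png

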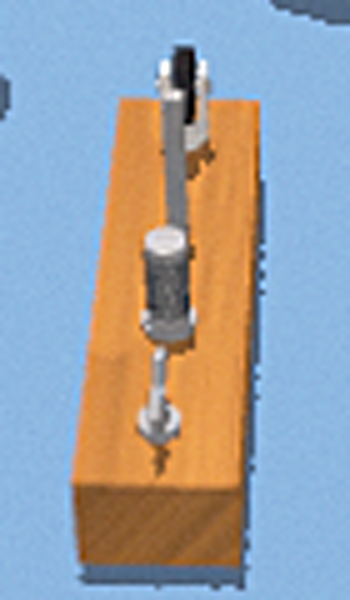

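View pics/c3.png

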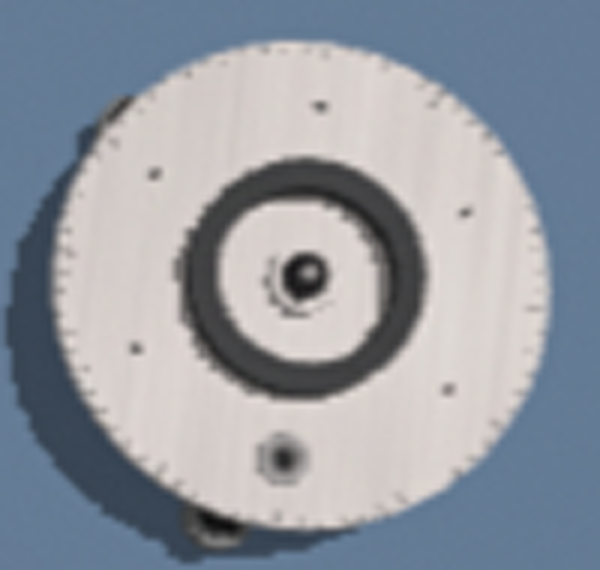

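The block holds, left to right, the wing screw, pin (x≈0.55, y≈0.2), rod and pulley. The bush is toward the robot side of the disc, near (0.425,-0.24). Next I'll check candidate IK poses and take a close wrist view of the pin.

```bash
cat >> h.py <<'E'
def Rot(yx,yy):
    y=np.array([yx,yy,0.]);y/=np.linalg.norm(y);x=np.array([0,0,-1.]);return np.stack([x,y,np.cross(x,y)],1)
E
python3 - <<'E'
from h import *
for s in (1,-1):
    q=m.inverse_kinematics([.553,.198,.24],Rot(s*.987,s*.16)); print(s,q)
    for a in (0,30,-30):
      t=np.radians(a); b=np.array([.52,-.246])+.095*np.array([-np.cos(t),np.sin(t)])
      print(a,s,m.inverse_kinematics([b[0],b[1],.14],Rot(-s*np.sin(t),-s*np.cos(t))))
k=m.get_calibration('wrist');print(np.round(k['R'],3))
E
```

```text
1 [ 2.64577299e-01  4.10163675e-01  1.54189891e+00 -4.44089210e-16
  1.18953007e+00  1.03867922e-01]
0 1 [-6.19538006e-01  3.68365758e-01  1.88713500e+00 -4.44089210e-16
  8.86091896e-01  9.51258321e-01]
30 1 [-5.22641850e-01  3.51644885e-01  1.91305698e+00 -4.44089210e-16
  8.76890789e-01  1.57175325e+00]
-30 1 [-6.79004723e-01  4.25810681e-01  1.79571120e+00 -4.44089210e-16
  9.20070773e-01  3.68192828e-01]
-1 None
0 -1 [-6.19538006e-01  3.68365758e-01  1.88713500e+00 -4.44089210e-16
  8.86091896e-01 -2.19033433e+00]
30 -1 [-5.22641850e-01  3.51644885e-01  1.91305698e+00 -4.44089210e-16
  8.76890789e-01 -1.56983940e+00]
-30 -1 [-6.79004723e-01  4.25810681e-01  1.79571120e+00 -4.44089210e-16
  9.20070773e-01 -2.77339983e+00]
[[ 0.374 -0.927 -0.   ]
 [-0.876 -0.354  0.327]
 [-0.303 -0.122 -0.945]]
```

Run:
```python
from h import *
m.move_ptp([.42,-.243,.25],Rot(0,-1)); print(m.current_time())
p,d=save('wrist','w1'); c=m.get_calibration('wrist'); np.save('pics/w1_c.npy',c,allow_pickle=True)
for n in ['bush','spindle']: print(n,m.look_for('wrist',n)[:2])
m.move_ptp([.553,.190,.25],Rot(.987,.16)); print(m.current_time())
p,d=save('wrist','w2'); c=m.get_calibration('wrist'); np.save('pics/w2_c.npy',c,allow_pickle=True)
for n in ['pin_knob','pin_collar','rod_mid']: print(n,m.look_for('wrist',n)[:2])
print(m.current_time())
```

```text
2.6417
bush [{'at': [0.423, -0.2371, 0.0792], 'confidence': 0.66}, {'at': [0.4969, -0.2482, 0.0891], 'confidence': 0.56}]
spindle [{'at': [0.4969, -0.2507, 0.0932], 'confidence': 0.91}]
4.45
pin_knob [{'at': [0.3647, -0.0134, 0.0321], 'confidence': 0.7}, {'at': [0.5572, 0.2071, 0.0984], 'confidence': 0.56}]
pin_collar [{'at': [0.5585, 0.2025, 0.0926], 'confidence': 0.71}, {'at': [0.7034, -0.0055, 0.0567], 'confidence': 0.31}]
rod_mid [{'at': [0.7092, -0.0079, 0.0575], 'confidence': 0.66}, {'at': [0.5718, 0.1415, 0.1019], 'confidence': 0.59}]
4.65
```

View pics/w1.png

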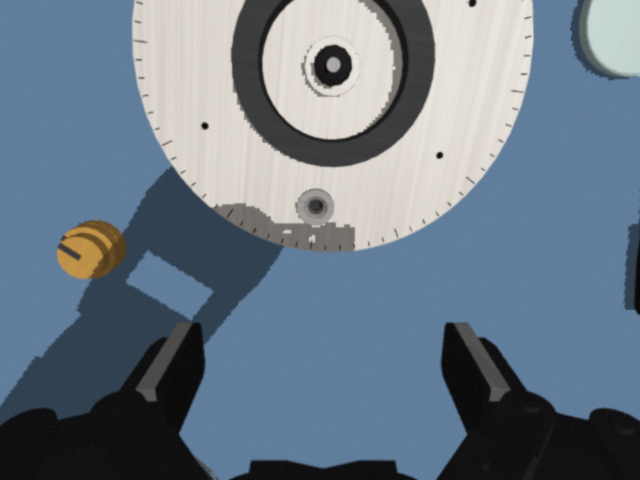

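View pics/w2.png

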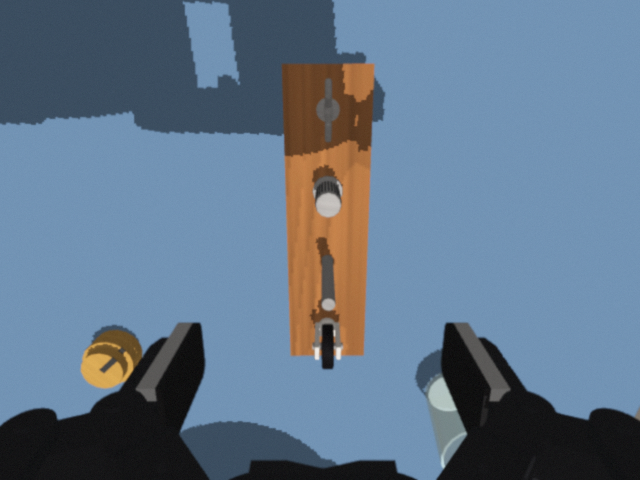

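The bush is at about (316,206) in the first wrist view. In the second the knob top is at about (328,203), with the rod at (328,304). I'll refine the centres using known-height planes.

```bash
cat >> h.py <<'E'
def plane(cal,u,v,z):
    a=px2w(cal,u,v,.1);b=px2w(cal,u,v,1.);t=(z-a[2])/(b[2]-a[2]);return a+t*(b-a)
E
python3 - <<'E'
from h import *
c1=np.load('pics/w1_c.npy',allow_pickle=True).item();c2=np.load('pics/w2_c.npy',allow_pickle=True).item()
a=cv2.imread('pics/w1.png');b=cv2.imread('pics/w2.png')
A=cv2.resize(a[180:230,290:340],(400,400),interpolation=cv2.INTER_CUBIC);B=cv2.resize(b[175:225,303:353],(400,400),interpolation=cv2.INTER_CUBIC)
cv2.imwrite('pics/c4.png',np.hstack([A,B]))
d1=np.load('pics/w1_d.npy');d2=np.load('pics/w2_d.npy')
print(plane(c1,316,206,.098),plane(c1,334,65,.124),plane(c2,328,204,.1))
P=np.array([[*px2w(c2,u,v,d2[v,u])] for v in range(180,222) for u in range(308,350)])
t=P[(P[:,2]>.095)];print(len(t),t.mean(0),(t.max(0)+t.min(0))/2)
P=np.array([[*px2w(c1,u,v,d1[v,u])] for v in range(180,235) for u in range(290,345)])
t=P[(P[:,2]>.096)&(P[:,2]<.102)];print(len(t),t.mean(0),(t.max(0)+t.min(0))/2, t.max(0)-t.min(0))
P=np.array([[*px2w(c1,u,v,d1[v,u])] for v in range(0,180) for u in range(220,450)])
t=P[(P[:,2]>.112)&(P[:,2]<.12)];print(len(t),(t.max(0)+t.min(0))/2, t.max(0)-t.min(0))
c,r=cv2.minEnclosingCircle(t[:,:2].astype(np.float32)*1000);print(c,r)
E
```

```text
[ 0.42626568 -0.23864627  0.098     ] [ 0.51921686 -0.25028205  0.124     ] [0.55486247 0.19905963 0.1       ]
549 [0.55440253 0.20024149 0.10310954] [0.55141362 0.23123071 0.2443147 ]
925 [ 0.42567579 -0.23822158  0.09826357] [ 0.42424381 -0.23941503  0.09842022] [0.04016057 0.03953898 0.00483182]
12320 [ 0.50650076 -0.25007882  0.1158882 ] [0.09666645 0.12408849 0.00776173]
(519.4492797851562, -249.89749145507812) 62.251014709472656
```

View pics/c4.png

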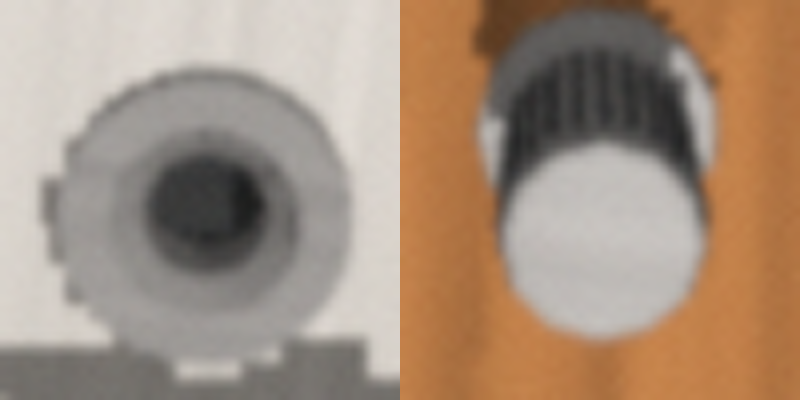

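Pin measured at (0.5548,0.199) and bush at (0.4258,-0.2386). The bush is 94 mm from the spindle against the specified 95 mm, so they agree. Grasping now.

```bash
python3 - <<'E'
from h import *
R=Rot(.987,.16)
m.move_l([.5548,.199,.12],R,.3)
m.move_l([.5548,.199,.063],None,.1)
print(m.current_time(),m.current_force())
m.set_gripper(0.0,30)
print(m.current_time(),m.current_grip_width(),m.current_force(),m.current_ee_pos())
m.move_l([.5548,.199,.18],None,.12)
print(m.current_time(),m.current_grip_width(),m.current_force())
save('wrist','w3');save('side','s3')
E
python3 -c "
import cv2,numpy as np
a=cv2.imread('pics/w3.png');b=cv2.imread('pics/s3.png')[180:380,230:400]
cv2.imwrite('pics/c5.png',np.hstack([cv2.resize(a,(400,300)),cv2.resize(b,(255,300))]))"
```

```text
5.95 [-0.14857379  0.40179093 -0.49837068]
6.5667 0.21253043110554712 [-0.27784156 -0.62071535  2.74128239] [0.55490145 0.19902372 0.06322444]
7.6917 0.20777966121821664 [-0.20982363 -0.07247204 -0.90360945]
```

View pics/c5.png

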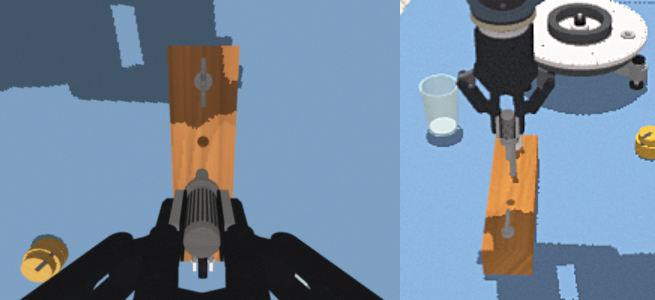

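The pin hangs upright between the jaws, its hole in the block is empty, and the neighbouring parts are undisturbed. Moving it over the bush.

```bash
python3 - <<'E'
from h import *
S=np.array([.5194,-.250]);B=np.array([.4257,-.2385]);t=np.arctan2(B[1]-S[1],S[0]-B[0])
R=Rot(-np.sin(t),-np.cos(t));np.savez('st.npz',S=S,B=B,t=t)
m.move_l([.5548,.199,.215],None,.2)
m.move_ptp([*B,.175],R)
print(m.current_time(),m.current_force(),m.current_ee_pos())
save('wrist','w4');np.save('pics/w4_c.npy',m.get_calibration('wrist'),allow_pickle=True);save('side','s4')
print(m.look_for('wrist','pin_collar')[:1])
E
python3 -c "
import cv2,numpy as np
a=cv2.imread('pics/w4.png')[160:460,170:470];b=cv2.imread('pics/s4.png')[120:250,270:400]
cv2.imwrite('pics/c6.png',np.hstack([cv2.resize(a,(400,400)),cv2.resize(b,(400,400),interpolation=2)]))"
```

```text
9.7917 [-1.00957982  0.0695955  -2.03166802] [ 0.4261188  -0.23799861  0.17495907]
[{'at': [0.4324, -0.2342, 0.2011], 'confidence': 0.61}]
```

View pics/c6.png

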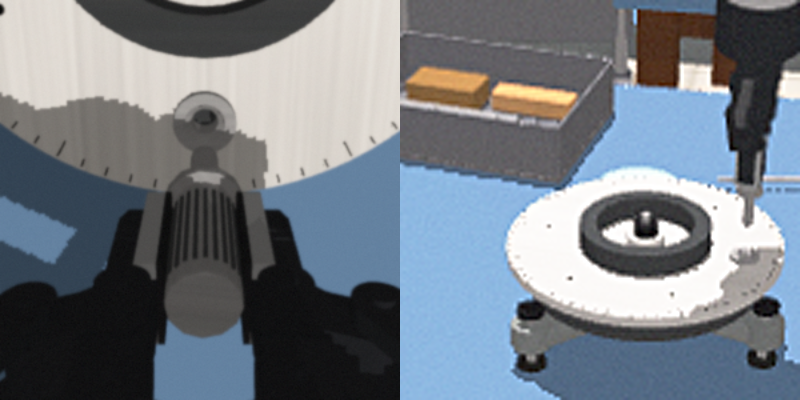

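The pin tip lines up with the bush in the view. Descending with force checks.

Run:
```python
from h import *
d=np.load('st.npz');B=d['B']
m.move_l([*B,.149],None,.1); m.dwell(.1)
f0=np.array(m.current_force());print(m.current_time(),f0,m.current_ee_pos());np.save('f0.npy',f0)
z=.149
while z>.1285:
    z-=.003 if z>.132 else .001
    m.move_l([*B,z],None,.05)
    f=np.array(m.current_force())-f0;print(round(z,4),np.round(f,2),np.round(m.current_ee_pos(),4))
    if f[2]>3 or np.hypot(f[0],f[1])>6: break
print(m.current_time())
```

```text
10.45 [0.39789276 0.00835939 0.19656532] [ 0.42602932 -0.23863764  0.14954324]
0.146 [-0.37 -0.19 -0.91] [ 0.4257 -0.2385  0.1461]
0.143 [-0.53 -0.37 -1.7 ] [ 0.4256 -0.2384  0.1429]
0.14 [ 0.13  0.31 -1.18] [ 0.4258 -0.2385  0.1399]
0.137 [ 1.26  0.15 -2.73] [ 0.4258 -0.2385  0.1368]
0.134 [ 1.39 -0.48 -2.54] [ 0.4258 -0.2385  0.1338]
0.131 [ 2.34 -0.11 -2.3 ] [ 0.4257 -0.2385  0.1308]
0.13 [ 2.39 -0.25 -1.62] [ 0.4258 -0.2386  0.13  ]
0.129 [ 1.94 -0.32 -0.8 ] [ 0.4257 -0.2385  0.129 ]
0.128 [3.03 0.94 0.04] [ 0.4258 -0.2385  0.128 ]
12.7
```

```bash
python3 - <<'E'
from h import *
d=np.load('st.npz');B=d['B'];S=d['S'];e=(S-B)/np.linalg.norm(S-B)
B=B+e*.0008
m.move_l([*B,.128],None,.05); m.dwell(.15)
for _ in range(3): print(np.round(m.current_force(),2),end=' '); m.dwell(.03)
print(m.current_time())
z=.128
while z>.1235:
    z-=.0005
    m.move_l([*B,z],None,.05); m.dwell(.05)
    f=np.array(m.current_force());print(round(z,4),np.round(f,2),np.round(m.current_ee_pos(),4))
    if f[2]>2.5 or np.hypot(f[0],f[1])>8: break
np.savez('st.npz',S=S,B=B,t=d['t'],z=z)
print(m.current_time())
save('side','s5')
E
python3 -c "
import cv2,numpy as np
b=cv2.imread('pics/s5.png')[130:230,310:430]
cv2.imwrite('pics/c7.png',cv2.resize(b,(600,500),interpolation=2))"
```

```text
[ 0.33  0.13 -0.67] [ 0.33 -0.26 -1.2 ] [ 0.21 -0.28 -0.96] 13.2
0.1275 [ 0.27  0.52 -0.55] [ 0.4264 -0.2385  0.1274]
0.127 [-1.17 -0.6   1.8 ] [ 0.4265 -0.2386  0.1271]
0.1265 [-1.29  1.95  6.01] [ 0.4267 -0.2387  0.127 ]
14.1
```

View pics/c7.png

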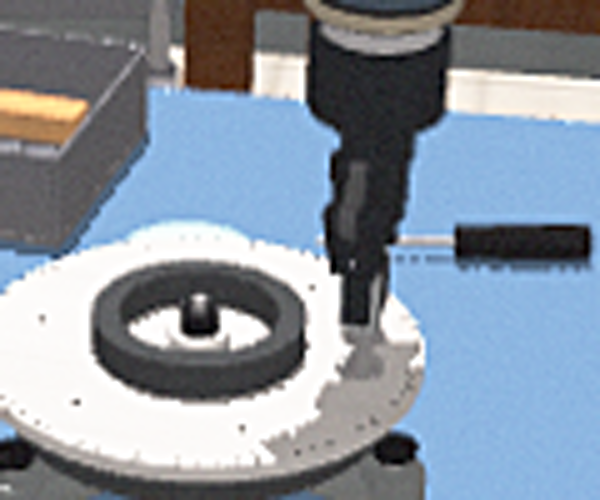

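Contact came at z=0.127, exactly the expected tip-on-flange height, with 5–7 N. Sweeping in small arc steps.

```bash
cat > sweep.py <<'E'
from h import *
d=np.load('st.npz');B=d['B'];t0=float(d['t']);e=np.array([np.cos(t0),-np.sin(t0)])
S=B+.095*e; z=.1268; r=.095; found=False; T0=m.current_time()
m.move_l([*B,z],None,.05)
for i in range(1,32):
    t=t0+np.radians(1.1)*i
    n=np.array([-np.cos(t),np.sin(t)])   # outward
    tg=np.array([np.sin(t),np.cos(t)])
    P=S+r*n
    m.move_l([*P,z],Rot(-np.sin(t),-np.cos(t)),.05)
    f=np.array(m.current_force());p=np.array(m.current_ee_pos())
    fr=f[:2]@n;ft=f[:2]@tg
    print(i,round(m.current_time()-T0,2),'z%.4f fz%.1f fr%.1f ft%.1f pz%.4f'%(z,f[2],fr,ft,p[2]))
    if abs(fr)>3: r+=np.sign(fr)*.0003
    if abs(ft)>10 or f[2]>16: print('stop');break
    if f[2]<1.0:
        m.move_l([*P,z-.001],None,.05);m.dwell(.04)
        f=np.array(m.current_force());p=np.array(m.current_ee_pos());print(' probe fz%.1f pz%.4f'%(f[2],p[2]),np.round(f,1))
        if f[2]<3.5 : found=True;z-=.001;break
        z=z-.001+ (f[2]-4)/14e3
        if f[2]>7: m.move_l([*P,z],None,.05)
    elif f[2]>6: z+=.0002
    elif f[2]<2.5: z-=.0001
np.savez('st2.npz',S=S,r=r,t=t,z=z)
print(found,np.round(P,4),m.current_time())
E
python3 sweep.py
```

```text
1 0.5 z0.1268 fz5.6 fr0.0 ft-2.0 pz0.1270
2 0.75 z0.1268 fz5.9 fr-1.0 ft-2.8 pz0.1270
3 1.0 z0.1268 fz5.2 fr0.4 ft-2.9 pz0.1270
4 1.25 z0.1268 fz4.9 fr-0.3 ft-2.4 pz0.1270
5 1.5 z0.1268 fz5.3 fr-0.8 ft-2.5 pz0.1270
6 1.75 z0.1268 fz5.0 fr0.0 ft-2.1 pz0.1270
7 2.0 z0.1268 fz4.6 fr0.5 ft-2.2 pz0.1270
8 2.25 z0.1268 fz4.5 fr-1.3 ft-0.9 pz0.1268
9 2.5 z0.1268 fz-0.5 fr-0.7 ft0.7 pz0.1264
 probe fz0.5 pz0.1256 [1.7 1.8 0.5]
True [ 0.4299 -0.2226] 16.9417
```

The pin dropped at step 9: the vertical load vanished and it sank. Now pressing it down, yielding sideways as I go.

```bash
cat > press.py <<'E'
from h import *
d=np.load('st2.npz');S=d['S'];r=float(d['r']);t=float(d['t']);z=float(d['z'])
k=0
while z>.1112 and k<28:
    k+=1
    n=np.array([-np.cos(t),np.sin(t)]);tg=np.array([np.sin(t),np.cos(t)])
    P=S+r*n
    m.move_l([*P,z],None,.05)
    f=np.array(m.current_force());p=np.array(m.current_ee_pos());fr=f[:2]@n;ft=f[:2]@tg
    print('z%.4f fz%.1f fr%.1f ft%.1f pz%.4f'%(z,f[2],fr,ft,p[2]))
    if f[2]>14 or abs(ft)>14: print('stop'); break
    if abs(ft)>1.5: t+=np.clip(ft*.00015,-.0008,.0008)/.095
    if abs(fr)>1.5: r+=np.clip(fr*.00015,-.0005,.0005)
    if f[2]<6 and abs(ft)<6: z-=.0015
np.savez('st2.npz',S=S,r=r,t=t,z=z);print(m.current_time())
E
python3 press.py
```

```text
z0.1258 fz0.6 fr0.7 ft2.3 pz0.1257
z0.1243 fz4.3 fr1.3 ft4.2 pz0.1244
z0.1228 fz-2.9 fr-0.5 ft5.8 pz0.1224
z0.1213 fz-2.1 fr-0.4 ft2.6 pz0.1211
z0.1198 fz-1.6 fr-0.4 ft0.9 pz0.1197
z0.1183 fz-2.1 fr-0.2 ft0.6 pz0.1182
z0.1168 fz-1.3 fr-0.3 ft0.6 pz0.1167
z0.1153 fz-1.7 fr-1.0 ft-0.5 pz0.1152
z0.1138 fz-0.8 fr-1.2 ft-0.9 pz0.1137
z0.1123 fz-1.3 fr-0.3 ft-0.9 pz0.1122
19.4417
```

Sliding freely. Seating the collar with a light press, then releasing.

```bash
python3 - <<'E'
from h import *
d=np.load('st2.npz');S=d['S'];r=float(d['r']);t=float(d['t']);z=.1123
P=S+r*np.array([-np.cos(t),np.sin(t)])
while z>.1085:
    z-=.0005; m.move_l([*P,z],None,.05); m.dwell(.03)
    f=np.array(m.current_force());print('%.4f'%z,np.round(f,1),np.round(m.current_ee_pos()[2],4))
    if f[2]>6: break
print(m.current_time())
m.set_gripper(.5); m.dwell(.1)
print(m.current_grip_width(),np.round(m.current_force(),1))
m.move_l([*P,.20],None,.12)
m.move_l([P[0]-.04,P[1],.25],None,.2)
save('wrist','w6');np.save('pics/w6_c.npy',m.get_calibration('wrist'),allow_pickle=True);save('side','s6');save('top','t6');print(m.current_time())
E
python3 -c "
import cv2,numpy as np
a=cv2.imread('pics/w6.png');b=cv2.imread('pics/s6.png')[130:260,290:420]
cv2.imwrite('pics/c8.png',np.hstack([cv2.resize(a,(480,360)),cv2.resize(b,(320,360),interpolation=2)]))"
```

```text
0.1118 [-0.1 -0.3 -0.7] 0.1118
0.1113 [ 0.2  0.1 -0.6] 0.1113
0.1108 [-0.6  0.7  5.6] 0.1111
0.1103 [-4.1  1.5 12.7] 0.1111
20.575
0.5007744863974207 [ 0.6 -0.3  0.9]
22.55
```

View pics/c8.png

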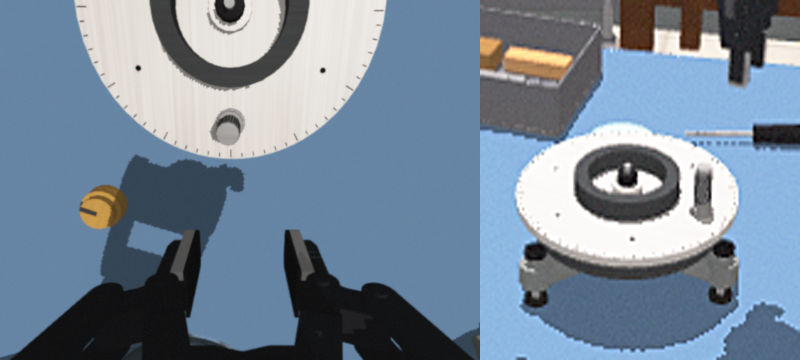

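View pics/t6.png

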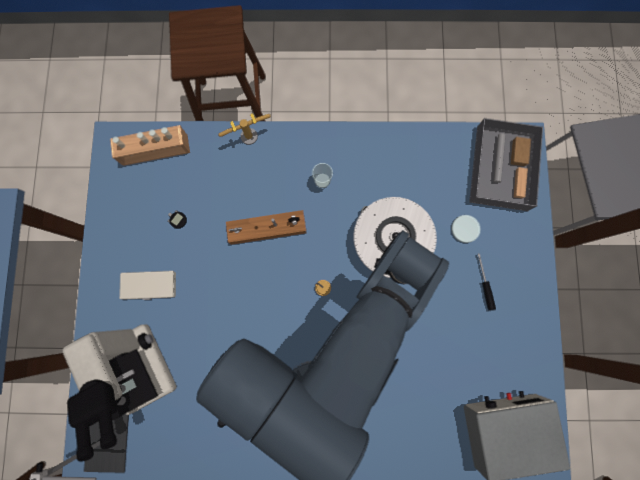

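The pin stands upright in the bush, released (wrist view at about (228,128)), and nothing else has moved. I'll check the knob-top height, which should be 0.148 with the pin home, then hand in.

Run:
```python
from h import *
c=np.load('pics/w6_c.npy',allow_pickle=True).item();d=np.load('pics/w6_d.npy')
P=np.array([px2w(c,u,v,d[v,u]) for v in range(158,200) for u in range(285,325)])
t=P[(P[:,2]>.142)&(P[:,2]<.155)];print(len(t),np.median(t,0),m.current_force())
if .143<np.median(t[:,2])<.153: m.sign_off(); print('done')
```

```text
821 [ 0.42974841 -0.22013853  0.14817581] [0.85604572 0.81190362 0.27561892]
the job is handed in; nothing more can be done
done
```

The platform is locked: the pin is fully home in a flange hole through the bush, released, and the job is handed in. The robot clock read about 22.6 s of the 54 s allowed at my last reading before hand-in.

- **Drawing the pin:** I lifted it out of the block with a 30 N grip, and the neighbouring parts stayed undisturbed.
- **Finding the hole:** The tip met the flange at the expected height. I held it there with about 5–7 N and turned the disc about 10° in small steps until the downward load vanished and the pin sank.
- **Pressing home:** It slid down with a small sideways correction. The collar seated on the bush at the expected height with about 13 N, carried by the bush rather than the flange. The highest contact readings before that were about 7 N downward and 6 N sideways.

**Last checks:** Wrist-camera depth puts the knob top at 0.1482 m, against 0.148 m expected when home. In the pictures the pin stands upright, the gripper is well clear, and nothing else has visibly moved. I judged uprightness and the other objects by eye, not by measurement. No check failed.

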